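# Poke a stuck filter basket up out of an espresso portafilter

## Robot

A 6-joint arm with a two-finger parallel gripper is mounted at the origin on a cart in front of the work surface, level with it; the furniture and walls round the work are solid. World frame = base frame: x ahead of the robot, y to its left, z up, the work surface at z = 0. Lengths are in m, angles in rad, forces in N, time in s.
With the tool pointing down it reaches from about 0.35 to 0.85 m from the base axis. Payload 8.1 kg.
Tool frame: the origin (TCP) lies at the very end of the fingers, on their centre line; the grasp point (between the pads) lies 19 mm behind it; z points along the fingers, y is the line along which they close (so a half turn about z gives the same grasp; the last joint's range is limited). The gripper opens to 93 mm and grips with 3 to 60 N. Pads are 15 mm wide; open, the fingers measure 128 mm over their backs; the gripper's body (75 mm by 188 mm) begins 65 mm behind the grasp point.
Start: joints at [-1.389, 0.13, 1.488, -0, 1.523, -0.085], TCP at [0.158, -0.579, 0.187] pointing down, gripper open.
Joint ranges: [-2.96, 2.96], [-0.89, 2.26], [0.02, 2.5], [-1.34, 4.48], [0, 2.73], [-2.66, 2.66]. Speed limits (rad/s): [2.39, 2.39, 2.79, 3.14, 3.14, 3.14].

## Interface

Orientations are given as a rotation vector (axis times angle).
In Python, from plant import monitor, eyes, ticket gives the robot as it stands.
- The arm moves only by the tool arm_command, never from a script. Its argument "deltas" is a list that holds one entry, the list of rows, each a list of 6 numbers: the shift along the world's x, y, z in cm, then the turn, a rotation vector about the world's x, y, z in degrees. In form: [[[tx, ty, tz, rx, ry, rz], ...]]. A call has 1 to 12 rows; each row shifts and turns the commanded pose from where the row before left it; what a row does not reach is not made up. A row lasts 1/12 s, in which the tool goes at most 41.7 mm and 7.16 degrees, less where a joint would pass 70% of its speed; a pose out of reach is approached as far as the arm can. A call is refused whole if a number of a shift passes 4.17 or a number of a turn 7.16, either way. A call with a gripper value outside its range is refused whole. "gripper" is the opening, from -1 (shut) to 1 (fully open), set as the call begins (left out, the last holds). The fingers move at their own pace and stop on an object; "squeeze" is the grip in N (left out, the last holds). Time passes only in rows, so rows that do not move let the fingers close. It gives the time, the measured TCP pose, the force, the opening and the grip force at its end, in the units of the state.
- monitor.read_state(): the state, without advancing time (a new reading comes with each control period).
- eyes.read_camera(name): name is "scene" or "top" or "wrist"; returns the picture (420x560x3 uint8, blue, green, red); there is no depth.
- eyes.camera_model(name): a dict with "fx", "fy", "cx", "cy" (pixels), "rvec" (rotation vector, rad) and "tvec" (3), from world to camera coordinates, as OpenCV has them. Camera axes: x right, y down, z forward; pixel columns grow to the right and rows downward; lengths in m; the calibration is good to about 2 mm. A picture is of the moment at which its call begins: read the wrist's pose just before it. camera_model takes no time and is no camera call; for the wrist camera it gives the pose at the moment of the call.
- ticket.close_job(): hands the job in; it is judged then, once.
The state is a dict: "t": time; "q": joint angles; "dq": joint speeds; "joint_torque": joint torques, N m; "tool_pos": TCP position; "orientation": TCP orientation; "force": force on the tool from outside, world axes, zero at the start; "wrist_torque": the same for the moment, N m; "opening": finger opening in m; "gripper_force": force on a finger pad.
Only numpy, scipy, OpenCV 4.12 (cv2) and the standard library are available. Lean on these libraries where they do the work, as an engineer would, in place of code of your own. Each camera call takes 0.05 s, during which the arm holds its last target. There are 200 camera calls.

## Task

The filter basket is stuck in the portafilter and has to come out for washing. The spout is off, so lower the portafilter over the upright handle of the tamper on the black mat, feeling gently for the outlet hole in its underside, and press it evenly down, never hard, until it stands fully home on the tamper's collar and the handle has poked the basket up clear of its wire spring. Then lift the freed basket off, set it down gently and upright in the middle of the saucer, and leave the portafilter standing level on the upright tamper; do not knock over or shove the tamper, or disturb the timer, jar or salt shaker.

Things in the scene. Friction and masses are not known exactly. Their poses are not given: they have to be found in the camera images.
- portafilter: steel espresso portafilter, 0.42 kg, spout removed. Round cup body, 64 mm outside diameter, 36 mm high (lowest 6 mm: 56 mm), gripped from above across the body at right angles to the handle; two small rim lugs lie in line with the handle. Origin: centre of the flat underside; z up out of the open top; the black handle points to -x, axis 20 mm above the underside, end 124 mm from the body's axis
- portafilter_hole (a point): centre of the round outlet hole in the portafilter's 6 mm thick floor, at the underside (same point as the body's origin); hole diameter 21.5 mm, straight edges, hidden from above. The touch must find it: readings are coarser than its 0.75 mm clearance round the tamper's handle
- portafilter_mouth (a point): centre of the portafilter's open top, 36 mm above its underside; bore 53 mm diameter. 3 mm below this point a wire spring in the bore grips the basket's wall all round and lets go only when the basket's underside has risen past it
- basket: round sieve basket of bare metal, 0.06 kg, 23.5 mm high, hollow, flat bottom, wall 50 mm outside diameter, rim 57 mm diameter and 3.5 mm thick at the top. Origin: centre of its underside; z up. Seated at the start: rim on the portafilter's mouth, underside 16 mm above the portafilter's. Held by friction, about 6 to 10 N, until some 16 mm up; pulled before that it brings the portafilter along
- tamper: steel depth-adjustable tamper standing loose on the mat, handle up, 0.47 kg. Piston 48 mm diameter, 11 mm high; over it a like collar, 5 mm thick, carrying a straight round handle 20 mm diameter that rises 33 mm above the collar. Both are one piece on a stiff thread, screwed out by 0 to 10 mm, differently each time. Origin: centre of the piston's underside; z along the handle
- tamper_foot (a point): same point as the tamper's origin. The collar's top lies 16 to 26 mm above it and the flat end of the handle always 33 mm higher (49 to 59 mm); the setting is not read out and must be felt. With the portafilter fully home its underside rests on the collar's top and the basket's underside on the handle's end, 17 mm up from its seat
- saucer: loose white saucer, 145 mm across, 16 mm high at its rim, flat in the middle over 72 mm; origin: centre of its underside; the flat middle lies 5 mm above it
- tamp_mat: black rubber mat under the tamper, 150 x 200 x 6 mm, fixed; origin: centre of its underside, on the worktop
- timer: red kitchen timer with white dial, 68 mm across, 45 mm high, behind the work; bystander; origin under its centre
- jar: glass jar with red lid, 65 mm across, 100 mm high, behind the work; bystander; origin under its centre
- salt: glass salt shaker, 44 mm across, 90 mm high, behind the work; bystander; origin under its centre
There are look-alikes about, which are no part of the job. Of the things that look like the portafilter, the larger one is meant.

How it is judged:
On the way, in this order (a step that is already met when the one before it is completed fails the run):
1. the tamper's handle stands in the outlet hole and has begun to lift the basket from its seat (by 2 mm) (z of basket in the frame of portafilter above 0.018 m and horizontal distance between portafilter and tamper below 0.003 m), for 0.1 s.
2. the portafilter is home on the collar (within 2 mm) and the basket poked up out of its spring (z of portafilter in the frame of tamper below 0.028 m and horizontal distance between portafilter and tamper below 0.003 m and angle between portafilter's own z axis and vertical below 0.08 rad and z of basket in the frame of portafilter above 0.0312 m), for 0.2 s.
At the end, for the whole second after the job is handed in: The basket rests upright (within 0.1 rad) on the saucer, its centre within 25 mm of the saucer's; the portafilter stands level (0.08 rad) and centred (3 mm) over the upright tamper, resting with its weight on the collar; all at rest (z of portafilter in the frame of tamper below 0.028 m and horizontal distance between portafilter and tamper below 0.003 m and angle between each of portafilter, tamper's own z axis and vertical below 0.08 rad and contact force between portafilter and tamper above 2 N and horizontal distance between basket and saucer below 0.025 m and z of basket in the frame of saucer between 0.003 and 0.008 m and angle between basket's own z axis and vertical below 0.1 rad and contact force between basket and saucer above 0.1 N and linear speed of each of basket, portafilter below 0.02 m/s); the robot touches nothing.
It fails at once if the portafilter is pressed on the tamper, or the basket on the tamper, with more than 30 N (contact force between any of portafilter, basket and tamper above 30 N).
It fails at once if the tamper is tipped (over 0.2 rad) or pushed away (over 30 mm) (angle between tamper's own z axis and vertical above 0.2 rad or distance of tamper from where it was at the start of the episode above 0.03 m).
It fails at once if the basket is tipped over (over 0.7 rad) or set on the saucer with more than 40 N (angle between basket's own z axis and vertical above 0.7 rad or contact force between basket and saucer above 40 N).
It fails at once if the timer, jar or salt shaker is moved by more than 20 mm (distance of any of timer, jar, salt from where it was at the start of the episode above 0.02 m).
It also fails if it takes over 64 s, if anything falls off the work surface, if the arm or the gripper's body presses on something with over 40 N, if the wrist force passes 120 N, or if a joint passes its speed limit or range.

## Working session

There is one attempt and no reset: what is moved stays moved. The work goes in short steps, Python scripts to look and compute and a tool call to move; the robot and the scene stay as the last step left them, time stands still between calls to the robot, and variables do not carry over. Pictures are saved under pics/ and viewed, at most 10 in all, crops included, and the job is handed in when it is done.

Besides the shell and the picture viewer there is one more tool, called as a command line: name --argument value ..., lists and objects as JSON in quotes. arm_command: Moves the arm, as the interface text tells. Its arguments: {"type":"object","properties":{"deltas":{"type":"array"},"gripper":{"type":"number"},"squeeze":{"type":"number"}},"required":["deltas"]}

```bash
mkdir -p pics; cat > h.py <<'E'
import numpy as np, cv2
from plant import monitor, eyes, ticket
def cam(n):
    m=eyes.camera_model(n); return m
def ray(m,u,v):
    R=cv2.Rodrigues(np.array(m["rvec"],float))[0]; t=np.array(m["tvec"],float).ravel()
    d=R.T@np.array([(u-m["cx"])/m["fx"],(v-m["cy"])/m["fy"],1.]); return -R.T@t,d
def plane(m,u,v,z):
    o,d=ray(m,u,v); return o+d*(z-o[2])/d[2]
def proj(m,p):
    R=cv2.Rodrigues(np.array(m["rvec"],float))[0]; q=R@np.array(p)+np.array(m["tvec"],float).ravel()
    return m["fx"]*q[0]/q[2]+m["cx"],m["fy"]*q[1]/q[2]+m["cy"]
E
python3 - <<'E'
from h import *
a=eyes.read_camera("scene");b=eyes.read_camera("top")
cv2.imwrite("pics/scene.png",a);cv2.imwrite("pics/top.png",b)
for n in("scene","top"):
    m=cam(n);print(n,m["fx"],ray(m,280,210))
s=monitor.read_state();print(s["t"],s["tool_pos"],s["orientation"],s["force"])
E
```

```text
scene 439.6712791043243 (array([-0.24466505,  0.87595819,  0.65479114]), array([ 0.60594764, -0.65564719, -0.45053688]))
top 531.1895063549803 (array([0.38196584, 0.05631537, 1.27885479]), array([ 0.10570973, -0.01486678, -0.99443736]))
0.1 [ 0.15811549 -0.57822207  0.18580001] [-3.11205787e+00 -4.17670600e-01  1.33998669e-04] [-0.16581932 -0.81313481  0.39694469]
```

View pics/scene.png

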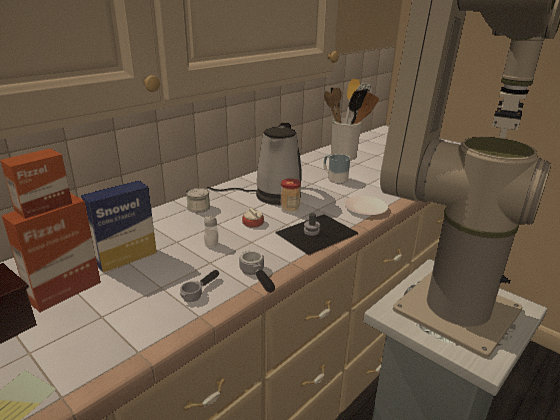

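View pics/top.png

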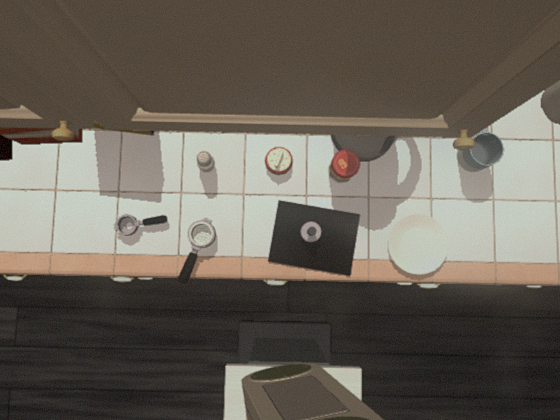

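The scene shows the large portafilter at about (252,262), with its handle towards the counter's front edge. The tamper is on the mat at (312,228) and the saucer at (368,206). In the top view they lie at (202,234), (312,232) and (418,243). The smaller look-alike is at (128,225).

```bash
python3 - <<'E'
from h import *
b=cv2.imread("pics/top.png");m=cam("top")
c=[b[205:285,162:242],b[192:272,272:352],b[203:283,378:458],]
cv2.imwrite("pics/crop.png",np.hstack([cv2.resize(x,(266,266),interpolation=cv2.INTER_CUBIC) for x in c]))
for n,u,v,z in(("pf",202,234,.0395),("handle end",184,279,.02),("tamper",312,232,.06),("sau",418,243,.012),("timer",279,160,.045),("jar",345,163,.1),("salt",205,160,.09)):
    print(n,plane(m,u,v,z).round(4))
# saucer: white blob
g=b.astype(int); hsv=cv2.cvtColor(b,cv2.COLOR_BGR2HSV)
mk=cv2.inRange(hsv,(0,0,0),(180,255,45));mk[:200]=0;mk[276:]=0;mk[:,:262]=0;mk[:,365:]=0
cs=max(cv2.findContours(mk,0,1)[0],key=cv2.contourArea);print("mat",cv2.minAreaRect(cs),plane(m,*cv2.minAreaRect(cs)[0],.006))
mk=cv2.inRange(hsv,(0,0,0),(180,255,60));mk[:238]=0;mk[:,:175]=0;mk[:,215:]=0;mk[283:]=0
ys,xs=np.nonzero(mk);print(xs.min(),xs.max(),ys.min(),ys.max())
E
```

```text
pf [0.4535 0.2184 0.0395]
handle end [0.3483 0.2591 0.02  ]
tamper [ 0.4624 -0.0364  0.06  ]
sau [ 0.4448 -0.2934  0.012 ]
timer [0.6318 0.0426 0.045 ]
jar [ 0.6172 -0.1059  0.1   ]
salt [0.6189 0.2114 0.09  ]
mat ((321.02166748046875, 253.87889099121094), (62.159568786621094, 30.903995513916016), 10.124671936035156) [ 0.41413087 -0.062756    0.006     ]
175 214 253 282
```

View pics/crop.png

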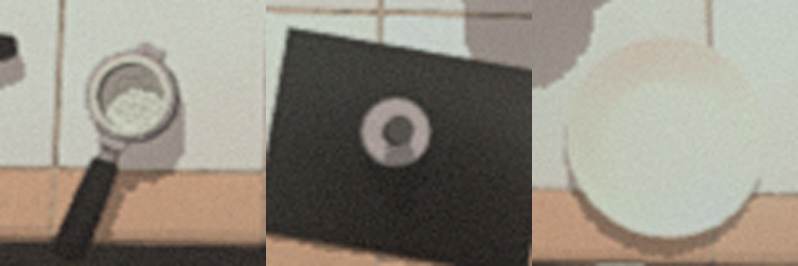

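The crops fix the portafilter's rim centre at (201.7,233.9), with its handle yawed about -21°. The tamper's handle top is at (311.7,231.1) and the saucer's centre at (417.7,244.5). Next I'll travel towards the tamper, turning +144° on the way.

arm_command --deltas '[[[1.25,2.25,0.2,0,0,6],[1.25,2.25,0.2,0,0,6],[1.25,2.25,0.2,0,0,6],[1.25,2.25,0.2,0,0,6],[1.25,2.25,0.2,0,0,6],[1.25,2.25,0.2,0,0,6],[1.25,2.25,0.2,0,0,6],[1.25,2.25,0.2,0,0,6],[1.25,2.25,0.2,0,0,6],[1.25,2.25,0.2,0,0,6],[1.25,2.25,0.2,0,0,6],[1.25,2.25,0.2,0,0,6]]]' --gripper 1

```text
t: 1.1
tool_pos: [0.3084, -0.3074, 0.2104]
orientation: [-2.268, -2.174, -0.0]
force: [0.8, 0.4, 0.6]
opening: 0.0928
gripper_force: 0.0
```

arm_command --deltas '[[[1.25,2.25,0,0,0,6],[1.25,2.25,0,0,0,6],[1.25,2.25,0,0,0,6],[1.25,2.25,0,0,0,6],[1.25,2.25,0,0,0,6],[1.25,2.25,0,0,0,6],[1.25,2.25,0,0,0,6],[1.25,2.25,0,0,0,6],[1.25,2.25,0,0,0,6],[1.25,2.25,0,0,0,6],[1.25,2.25,0,0,0,6],[0,0,0,0,0,6]]]'

```text
t: 2.1
tool_pos: [0.4467, -0.0578, 0.2102]
orientation: [-0.552, -3.092, -0.003]
force: [0.5, 0.1, -0.0]
opening: 0.0933
gripper_force: 0.0
```

```bash
python3 - <<'E'
from h import *
s=monitor.read_state();m=cam("wrist");a=eyes.read_camera("wrist");cv2.imwrite("pics/w1.png",a)
np.save("w1.npy",np.hstack([np.ravel(m[k]) for k in("fx","fy","cx","cy","rvec","tvec")]))
R=cv2.Rodrigues(s["orientation"])[0];print(s["t"],s["tool_pos"],s["q"],R.round(4),"yang",np.degrees(np.arctan2(R[1,1],R[0,1])))
print(s["force"],s["wrist_torque"],s["opening"],ray(m,280,210),m["fx"]);print(proj(m,[.4624,-.0364,.06]))
E
```

```text
2.1 [ 0.44674702 -0.0577762   0.2102383 ] [-2.44064961e-01 -2.93216569e-01  1.84641421e+00  1.69095026e-03
  1.58899982e+00 -1.46143319e+00] [[-9.382e-01  3.461e-01 -2.000e-04]
 [ 3.461e-01  9.382e-01  1.800e-03]
 [ 8.000e-04  1.600e-03 -1.000e+00]] yang 69.75175976402984
[ 0.45588422  0.13823111 -0.01582209] [ 0.04216164 -0.14931876  0.01341647] 0.09326077512322188 (array([ 0.38444059, -0.03561638,  0.40727353]), array([ 0.23174486, -0.07765313, -0.96971152])) 345.32197771422847
(np.float64(303.0088253059289), np.float64(196.7209694975923))
```

View pics/w1.png

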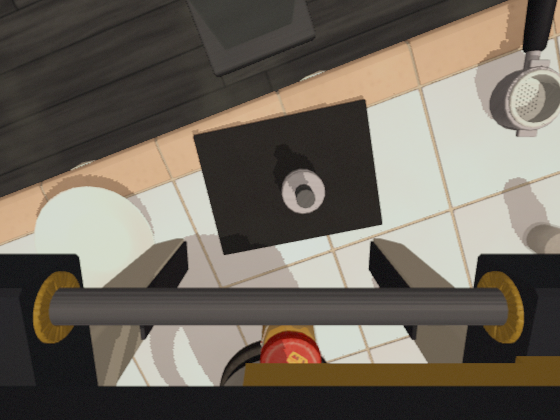

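The wrist view shows the tamper's collar at about (303,191) and its handle top at about (306,200). The portafilter's cup is at upper right (535,98) and the saucer at left (94,238). Now I'll measure these more finely.

```bash
cat >> h.py <<'E'
def load(f):
    w=np.load(f);return dict(fx=w[0],fy=w[1],cx=w[2],cy=w[3],rvec=w[4:7],tvec=w[7:10])
def tri(m1,p1,m2,p2):
    o1,d1=ray(m1,*p1);o2,d2=ray(m2,*p2)
    k=np.linalg.lstsq(np.c_[d1,-d2],o2-o1,rcond=None)[0];a=o1+k[0]*d1;b=o2+k[1]*d2;return (a+b)/2,np.linalg.norm(a-b)
E
python3 - <<'E'
from h import *
mw=load("w1.npy");mt=cam("top");w=cv2.imread("pics/w1.png");t=cv2.imread("pics/top.png")
def col(im,x0,y0,x1,y1,thr):
    g=cv2.cvtColor(im,6)[y0:y1,x0:x1];mk=(g>thr).astype(np.uint8)
    c=max(cv2.findContours(mk,0,1)[0],key=cv2.contourArea);e=cv2.fitEllipse(cv2.convexHull(c));return (e[0][0]+x0,e[0][1]+y0),e[1]
for n,im,m,bx in(("w",w,mw,(270,155,340,230)),("t",t,mt,(292,212,332,252))):
    p,ax=col(im,*bx,80);print(n,p,ax,[plane(m,*p,z)[:2].round(4) for z in(.022,.027,.032)])
    x0,y0,x1,y1=bx
    r=cv2.resize(im[y0:y1,x0:x1],(390,390),interpolation=cv2.INTER_CUBIC)
    cv2.imwrite("pics/c_%s.png"%n,r)
cv2.imwrite("pics/tc.png",np.hstack([cv2.imread("pics/c_w.png"),cv2.imread("pics/c_t.png")]))
print("saucer",plane(mt,417.7,244.5,.014),plane(mw,94,238,.01),"pf",plane(mt,201.7,233.9,.0395),"handle end",plane(mt,183.7,279.6,.02))
E
```

```text
w (302.71813583374023, 191.1482696533203) (43.11700439453125, 44.714962005615234) [array([ 0.4647, -0.0347]), array([ 0.4637, -0.0347]), array([ 0.4626, -0.0347])]
t (310.54039192199707, 231.11724853515625) (20.73308563232422, 21.012100219726562) [array([ 0.4669, -0.0358]), array([ 0.4665, -0.0355]), array([ 0.4662, -0.0351])]
saucer [ 0.44110115 -0.29204405  0.014     ] [ 0.43436427 -0.29051834  0.01      ] pf [0.453673   0.21913642 0.0395    ] handle end [0.34687844 0.25976251 0.02      ]
```

View pics/tc.png

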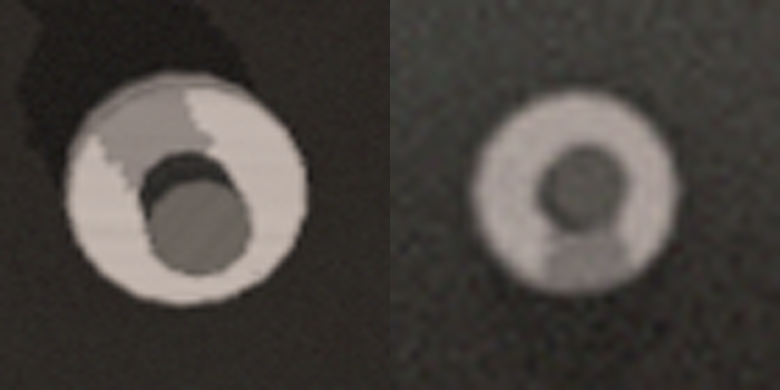

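In the close-ups, the handle's end disc is at about (305.1,195.1) in the wrist view and (311.5,230.8) in the top view.

```bash
python3 - <<'E'
from h import *
mw=load("w1.npy");mt=cam("top")
for z in(.055,.06,.065): print(z,plane(mw,305.1,195.1,z),plane(mt,311.5,230.8,z))
print(tri(mw,(305.1,195.1),mt,(311.5,230.8)))
for z in(.022,.027,.032): print(plane(mw,302.8,192.0,z))
E
```

```text
0.055 [ 0.46264731 -0.03380044  0.055     ] [ 0.46542941 -0.03561679  0.055     ]
0.06 [ 0.46153728 -0.03382622  0.06      ] [ 0.46508842 -0.03524121  0.06      ]
0.065 [ 0.46042726 -0.03385199  0.065     ] [ 0.46474743 -0.03486562  0.065     ]
(array([ 0.46538262, -0.03502443,  0.04581039]), np.float64(0.002883592067005747))
[ 0.46567397 -0.03490368  0.022     ]
[ 0.46461974 -0.03491293  0.027     ]
[ 0.46356551 -0.03492218  0.032     ]
```

arm_command --deltas '[[[0,2.5,0,0,0,0],[0,2.5,0,0,0,0],[0,2.5,0,0,0,0],[0,2.5,0,0,0,0],[0,2.5,0,0,0,0],[0,2.5,0,0,0,0],[0,2.5,0,0,0,0],[-0.5,2.5,0,0,0,0],[0,2.5,0,0,0,0],[0,2.5,0,0,0,-1.3],[0,0,0,0,0,0],[0,0,0,0,0,0]]]'

```text
t: 3.15
tool_pos: [0.4403, 0.189, 0.2103]
orientation: [-0.599, -3.083, 0.001]
force: [0.2, -0.8, -0.1]
opening: 0.093
gripper_force: 0.0
```

```bash
python3 - <<'E'
from h import *
s=monitor.read_state();m=cam("wrist");a=eyes.read_camera("wrist");cv2.imwrite("pics/w2.png",a)
np.save("w2.npy",np.hstack([np.ravel(m[k]) for k in("fx","fy","cx","cy","rvec","tvec")]))
R=cv2.Rodrigues(s["orientation"])[0];print(s["t"],s["tool_pos"],"yang",np.degrees(np.arctan2(R[1,1],R[0,1])))
print(s["force"],s["wrist_torque"],proj(m,[.4537,.2191,.0395]))
E
```

```text
3.15 [0.44029132 0.18899618 0.2103006 ] yang 67.99266355583889
[ 0.15576442 -0.76228391 -0.14796259] [ 0.0282925  -0.16690725  0.01634854] (np.float64(309.0635307631282), np.float64(187.2358807804802))
```

View pics/w2.png

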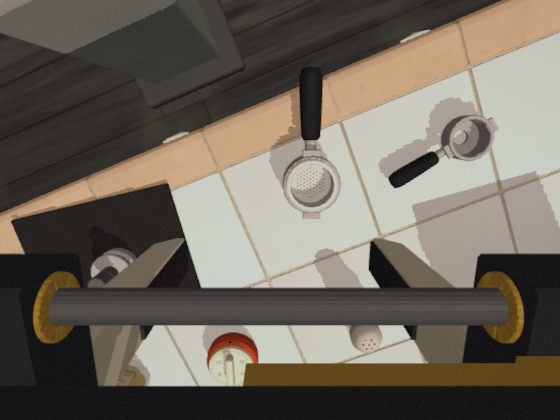

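The wrist view shows the portafilter's rim centred at about (312,183), its handle end at about (311,70) and the front lug at (312,215). So it is aligned with the tool.

```bash
python3 - <<'E'
from h import *
m=load("w2.npy");c=plane(m,312,183,.0385);e=plane(m,311.3,70,.028);l=plane(m,312,216,.034)
print(c,e,l,np.degrees(np.arctan2(*(c-e)[1::-1])),np.degrees(np.arctan2(*(l-e)[1::-1])))
E
```

```text
[0.45074522 0.22370322 0.0385    ] [0.34226362 0.26483101 0.028     ] [0.48661496 0.21065479 0.034     ] -20.762832844545787 -20.571518148830524
```

arm_command --deltas '[[[0.4,1.1,-1,0,0,1.2],[0.4,1.1,-1.5,0,0,0],[0.4,1.0,-2,0,0,0],[0,0,-2.5,0,0,0],[0,0,-2.5,0,0,0],[0,0,-2.5,0,0,0],[0,0,-2.5,0,0,0],[0,0,-2,0,0,0],[0,0,-1.5,0,0,0],[0,0,-1.2,0,0,0],[0,0,-0.7,0,0,0],[0,0,-0.3,0,0,0]]]'

```text
t: 4.2
tool_pos: [0.4523, 0.2197, 0.0078]
orientation: [-0.569, -3.088, 0.001]
force: [0.8, -0.2, 0.3]
opening: 0.0927
gripper_force: 0.0
```

arm_command --deltas '[[[0,0,0,0,0,0],[0,0,0,0,0,0],[0,0,0,0,0,0],[0,0,0,0,0,0],[0,0,0,0,0,0],[0,0,0,0,0,0],[0,0,0,0,0,0],[0,0,0,0,0,0]]]' --gripper -1 --squeeze 50

```text
t: 4.87
tool_pos: [0.4527, 0.2208, 0.0088]
orientation: [0.567, 3.09, 0.0]
force: [0.2, -0.4, -0.2]
opening: 0.044
gripper_force: 0.0
```

```bash
python3 - <<'E'
from h import *
s=monitor.read_state();print(s["t"],s["tool_pos"],s["orientation"],s["force"],s["wrist_torque"],s["opening"],s["gripper_force"])
E
```

```text
4.8667 [0.4527195  0.22080379 0.00884035] [5.67253771e-01 3.08985423e+00 1.11151714e-04] [ 0.17836822 -0.42015922 -0.21893506] [ 0.05995478 -0.12690506  0.01331686] 0.04401873031801583 0.0
```

```bash
python3 - <<'E'
from h import *
a=eyes.read_camera("wrist");b=eyes.read_camera("top")[200:290,150:260];cv2.imwrite("pics/w3.png",np.hstack([a,cv2.resize(b,(240,196)).__class__(0) if 0 else cv2.copyMakeBorder(cv2.resize(b,(240,196)),0,224,0,0,0)]))
s=monitor.read_state();print(s["opening"],s["gripper_force"])
E
```

```text
0.03637529241357884 0.0
```

View pics/w3.png

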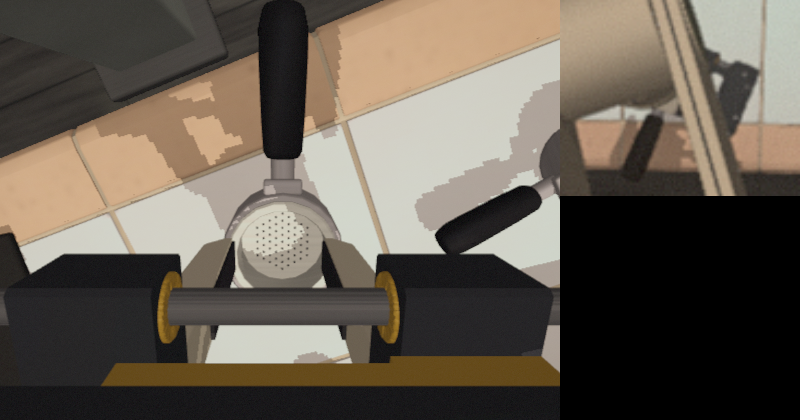

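```bash
python3 - <<'E'
from h import *
s=monitor.read_state();m=cam("wrist");R=cv2.Rodrigues(s["orientation"])[0];p=s["tool_pos"]
print(s["t"],p,s["opening"],s["gripper_force"],s["force"])
for y in(-.022,.022,-.0465,.0465):
  for z in(0,-.019,-.036): print(y,z,np.round(proj(m,p+R@[0,y,z])))
for q in([.4537,.2191,.0395],[.452,.2215,.0395]): print(proj(m,q))
x=-R[:,0]
for a in(-.0285,.0285): print("rim",[np.round(proj(m,np.array([.4527,.2205,.0395])+R@[a,0,0])),np.round(proj(m,np.array([.4527,.2205,.0395])+R@[0,a,0]))])
E
```

```text
4.9667 [0.45269434 0.22073204 0.00874857] 0.03637529241357884 0.0 [ 0.21589868 -0.18582462  0.33244562]
-0.022 0 [242. 237.]
-0.022 -0.019 [239. 248.]
-0.022 -0.036 [235. 260.]
0.022 0 [315. 237.]
0.022 -0.019 [319. 248.]
0.022 -0.036 [323. 260.]
-0.0465 0 [201. 237.]
-0.0465 -0.019 [194. 248.]
-0.0465 -0.036 [186. 260.]
0.0465 0 [356. 237.]
0.0465 -0.019 [364. 248.]
0.0465 -0.036 [372. 260.]
(np.float64(276.57870836509557), np.float64(258.68954207740217))
(np.float64(279.77549266816965), np.float64(254.23316695433007))
rim [array([278., 306.]), array([223., 256.])]
rim [array([278., 202.]), array([334., 256.])]
```

```bash
python3 - <<'E'
from h import *
a=eyes.read_camera("wrist");cv2.imwrite("pics/w4.png",a)
cv2.imwrite("pics/z.png",np.hstack([cv2.resize(x[170:370,180:380],(400,400),interpolation=cv2.INTER_CUBIC) for x in (cv2.imread("pics/w3.png")[:,:560],a)]))
s=monitor.read_state();print(s["opening"],s["gripper_force"],s["t"])
E
```

```text
0.03227283172981609 0.0 5.0167
```

View pics/z.png

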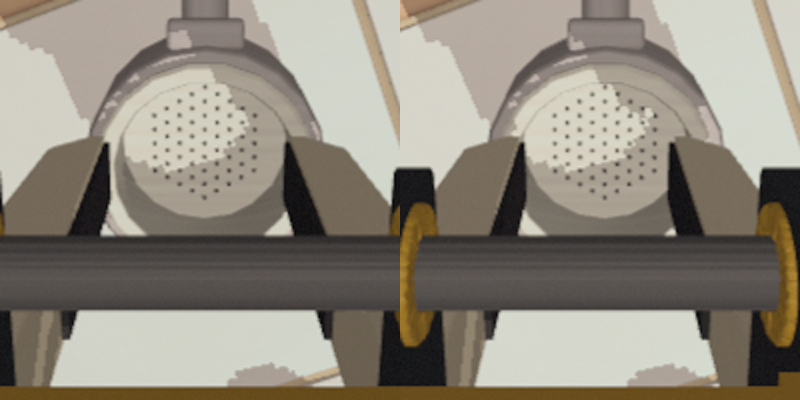

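The fingertips are visibly above the rim: their scale is 2.0 px/mm, against 1.95 px/mm for the rim. So the fingers really end about 35 mm behind the reported TCP and closed over empty air. I'll open and go lower in small steps, watching the force.

arm_command --deltas '[[[0,0,0,0,0,0],[0,0,0,0,0,0],[0,0,0,0,0,0],[0,0,0,0,0,0],[0,0,0,0,0,0],[0,0,0,0,0,0],[0,0,0,0,0,0],[0,0,0,0,0,0],[0,0,0,0,0,0],[0,0,-0.3,0,0,0],[0,0,-0.3,0,0,0],[0,0,0,0,0,0]]]' --gripper 1

```text
t: 6.02
tool_pos: [0.4521, 0.2205, 0.0019]
orientation: [-0.567, -3.089, 0.001]
force: [0.2, -0.2, -1.0]
opening: 0.0931
gripper_force: 0.0
```

arm_command --deltas '[[[0,0,-0.15,0,0,0],[0,0,-0.15,0,0,0],[0,0,-0.15,0,0,0],[0,0,0,0,0,0]]]'

```text
t: 6.35
tool_pos: [0.4524, 0.2206, -0.0022]
orientation: [-0.567, -3.089, 0.0]
force: [-0.2, -0.3, -0.0]
opening: 0.0931
gripper_force: 0.0
```

arm_command --deltas '[[[0,0,-0.2,0,0,0],[0,0,-0.3,0,0,0],[0,0,-0.3,0,0,0],[0,0,-0.3,0,0,0],[0,0,-0.2,0,0,0],[0,0,0,0,0,0]]]'

```text
t: 6.85
tool_pos: [0.4522, 0.2205, -0.0155]
orientation: [-0.567, -3.089, 0.001]
force: [-0.0, 0.7, -0.3]
opening: 0.0931
gripper_force: 0.0
```

arm_command --deltas '[[[0,0,-0.1,0,0,0],[0,0,-0.1,0,0,0],[0,0,-0.1,0,0,0],[0,0,-0.1,0,0,0],[0,0,-0.1,0,0,0],[0,0,-0.1,0,0,0],[0,0,0,0,0,0]]]'

```text
t: 7.43
tool_pos: [0.4526, 0.2207, -0.021]
orientation: [-0.567, -3.09, 0.0]
force: [-1.0, -0.4, 0.7]
opening: 0.093
gripper_force: 0.0
```

```bash
python3 - <<'E'
from h import *
m=load("w1.npy")
# tip scale in w1: gap 187px for 93mm
o,d=ray(m,185.5,241);o2,d2=ray(m,372.5,241)
k=.0933/np.linalg.norm(d-d2);print("tip pts",o+k*d,o2+k*d2)
s=monitor.read_state();print(s["t"],s["tool_pos"],s["force"],s["wrist_torque"])
E
```

```text
tip pts [ 0.42217356 -0.0984364   0.24380754] [ 0.4544096  -0.01088238  0.24395062]
7.4333 [ 0.45255794  0.22067697 -0.0209942 ] [-1.0285711  -0.36434149  0.68661331] [-0.00110694 -0.18328187 -0.03295284]
```

The fingertips measure 33.6 mm above the reported TCP, so I'll use that offset from here on.

arm_command --deltas '[[[0,0,-0.1,0,0,0],[0,0,-0.1,0,0,0],[0,0,-0.1,0,0,0],[0,0,-0.1,0,0,0],[0,0,0,0,0,0]]]'

```text
t: 7.85
tool_pos: [0.4525, 0.2207, -0.025]
orientation: [-0.567, -3.09, 0.0]
force: [-0.1, -0.7, -0.0]
opening: 0.0931
gripper_force: 0.0
```

arm_command --deltas '[[[0,0,0,0,0,0],[0,0,0,0,0,0],[0,0,0,0,0,0],[0,0,0,0,0,0],[0,0,0,0,0,0],[0,0,0,0,0,0],[0,0,0,0,0,0],[0,0,0,0,0,0]]]' --gripper -1 --squeeze 50

```text
t: 8.52
tool_pos: [0.4529, 0.221, -0.0246]
orientation: [0.567, 3.09, 0.001]
force: [0.8, 2.1, -0.5]
opening: 0.0638
gripper_force: 50.0
```

arm_command --deltas '[[[0,0,0.3,0,0,0],[0,0,0.6,0,0,0],[0,0,1,0,0,0],[0,0,1.2,0,0,0],[0,0,1.3,0,0,0],[0,0,1.3,0,0,0],[0,0,1.2,0,0,0],[0,0,1,0,0,0],[0,0,0.6,0,0,0],[0,0,0.3,0,0,0],[0,0,0,0,0,0],[0,0,0,0,0,0]]]'

```text
t: 9.52
tool_pos: [0.4524, 0.2206, 0.0629]
orientation: [-0.567, -3.089, 0.001]
force: [0.1, 1.1, -5.5]
opening: 0.0636
gripper_force: 50.0
```

```bash
python3 - <<'E'
from h import *
s=monitor.read_state();m=cam("wrist");a=eyes.read_camera("wrist");cv2.imwrite("pics/w5.png",a)
np.save("w5.npy",np.hstack([np.ravel(m[k]) for k in("fx","fy","cx","cy","rvec","tvec")]))
R=cv2.Rodrigues(s["orientation"])[0]
print(s["t"],s["tool_pos"],s["force"],s["wrist_torque"],R.round(3));b=s["tool_pos"][2]+.0336-.0086
c=np.array([.4529,.221,b+.0395]);print(proj(m,c),[np.round(proj(m,c+R@[0,y,0])) for y in(-.0285,.0285)])
cv2.imwrite("pics/z5.png",cv2.resize(a[150:300,190:370],(720,600),interpolation=cv2.INTER_CUBIC))
E
```

```text
9.5167 [0.45241553 0.22059955 0.06286158] [ 0.05348954  1.06167107 -5.45486203] [ 0.00713947 -0.17658259 -0.02417664] [[-0.935  0.355 -0.001]
 [ 0.355  0.935 -0.   ]
 [ 0.    -0.    -1.   ]]
(np.float64(280.3046479124116), np.float64(286.7168463328255)) [array([212., 287.]), array([348., 287.])]
```

View pics/z5.png

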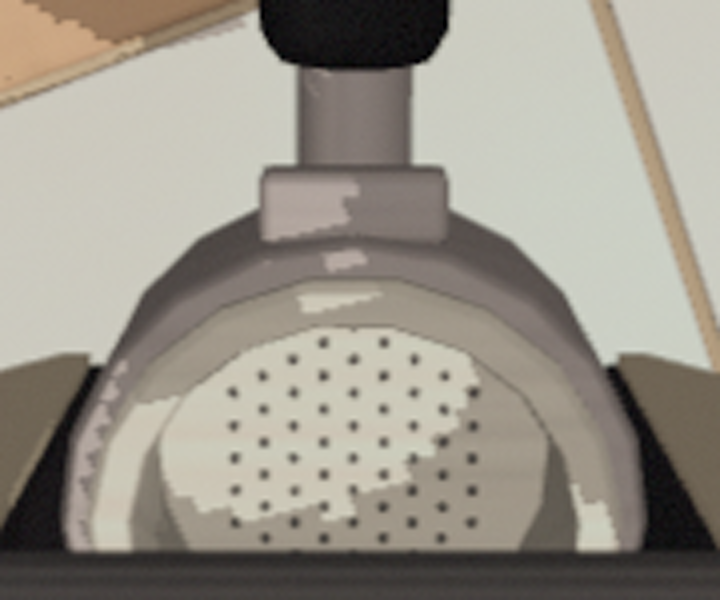

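The zoom shows the cup held squarely. The basket's near rim edge is at about (278.3,219.2) and the cup's side edges are symmetric about column 278.7. Weight is 5.5 N.

```bash
python3 - <<'E'
from h import *
m=load("w5.npy");u=np.array([.935,-.355]);v=np.array([.355,.935]);tcp=np.array([.4524,.2206])
for zr in(.125,.127,.129):
    P=plane(m,278.4,219.2,zr)[:2]+.0285*u; d=P-tcp;print("cup rel tcp  along u,v mm",zr,1e3*d@u,1e3*d@v)
m=load("w1.npy");tcp1=np.array([.4467,-.0578])
for z in(.055,.06,.065):
    P=plane(m,305.1,195.1,z)[:2];d=P-tcp1;print("tamper rel tcp1",z,1e3*d@u,1e3*d@v)
mt=cam("top")
d=plane(mt,311.5,230.8,.06)[:2]-plane(mt,201.7,233.9,.0395)[:2];print("top pf->tamper",d)
E
```

```text
cup rel tcp  along u,v mm 0.125 0.16264897552384028 -0.25815852403287154
cup rel tcp  along u,v mm 0.127 -0.39890683717668934 -0.2595593517486408
cup rel tcp  along u,v mm 0.129 -0.9604626498771769 -0.2609601794643644
tamper rel tcp1 0.055 6.3908943100109346 28.100882435970835
tamper rel tcp1 0.06 5.362167786609556 27.682723215208267
tamper rel tcp1 0.065 4.3334412632081225 27.264563994445677
top pf->tamper [ 0.01141542 -0.25437763]
```

arm_command --deltas '[[[0.1,-1,0,0,0,0],[0.1,-2,0,0,0,0],[0.1,-2.7,0,0,0,0],[0.1,-3,0,0,0,0],[0.1,-3,0,0,0,0],[0.1,-3,0,0,0,0],[0.1,-3,0,0,0,0],[0.1,-3,0,0,0,0],[0.1,-2.3,0,0,0,0],[0.1,-1.5,0,0,0,0],[0.1,-0.7,0,0,0,0],[0,-0.2,0,0,0,0]]]'

```text
t: 10.57
tool_pos: [0.4633, -0.0347, 0.0628]
orientation: [-0.571, -3.089, 0.0]
force: [-0.4, -0.3, -5.2]
opening: 0.0641
gripper_force: 50.0
```

arm_command --deltas '[[[0,0,-0.5,0,0,0],[0,0,-0.6,0,0,0],[0,0,-0.4,0,0,0],[0,0,-0.3,0,0,0],[0,0,0,0,0,0],[0,0,0,0,0,0]]]'

```text
t: 11.07
tool_pos: [0.4634, -0.0327, 0.0448]
orientation: [-0.566, -3.089, -0.0]
force: [-0.1, 0.6, -4.4]
opening: 0.0634
gripper_force: 50.0
```

```bash
cat >> h.py <<'E'
def avg(n):
    L=[]
    for i in range(n):
        eyes.read_camera("top");s=monitor.read_state();L.append(np.hstack([s["tool_pos"],s["force"],s["wrist_torque"]]))
    L=np.array(L);print(s["t"],"pos",L[:,:3].mean(0).round(4),"F",L[:,3:6].mean(0).round(2),"T",L[:,6:].mean(0).round(4),"sd",L.std(0).round(4));return L.mean(0)
E
python3 - <<'E'
from h import *
avg(8)
E
```

```text
11.4667 pos [ 0.4639 -0.0332  0.0455] F [ 0.1  -0.13 -4.92] T [ 0.0063 -0.1609  0.012 ] sd [1.000e-04 2.000e-04 1.000e-04 4.673e-01 5.502e-01 6.841e-01 2.610e-02
 4.140e-02 3.170e-02]
```

arm_command --deltas '[[[0,0,-0.1,0,0,0],[0,0,-0.1,0,0,0],[0,0,-0.1,0,0,0],[0,0,-0.05,0,0,0],[0,0,0,0,0,0]]]'

```text
t: 11.88
tool_pos: [0.4635, -0.0333, 0.0415]
orientation: [-0.567, -3.089, 0.0]
force: [0.3, 0.9, -4.1]
opening: 0.0637
gripper_force: 50.0
```

arm_command --deltas '[[[0,0,-0.05,0,0,0],[0,0,-0.05,0,0,0],[0,0,0,0,0,0]]]'

```text
t: 12.13
tool_pos: [0.4636, -0.0333, 0.0406]
orientation: [-0.567, -3.09, 0.0]
force: [-0.2, -0.3, -5.8]
opening: 0.0638
gripper_force: 50.0
```

arm_command --deltas '[[[0,0,-0.05,0,0,0],[0,0,-0.05,0,0,0],[0,0,0,0,0,0]]]'

```text
t: 12.38
tool_pos: [0.4637, -0.0333, 0.0397]
orientation: [-0.567, -3.09, 0.0]
force: [0.6, 0.0, -5.2]
opening: 0.0635
gripper_force: 50.0
```

arm_command --deltas '[[[0,0,-0.05,0,0,0],[0,0,-0.05,0,0,0],[0,0,0,0,0,0]]]'

```text
t: 12.63
tool_pos: [0.464, -0.0334, 0.0388]
orientation: [0.567, 3.089, -0.0]
force: [0.3, -1.2, -4.5]
opening: 0.0641
gripper_force: 50.0
```

arm_command --deltas '[[[0,0,-0.05,0,0,0],[0,0,-0.05,0,0,0],[0,0,0,0,0,0]]]'

```text
t: 12.88
tool_pos: [0.4639, -0.0334, 0.0378]
orientation: [0.567, 3.089, -0.0]
force: [1.9, -2.6, -3.8]
opening: 0.0636
gripper_force: 50.0
```

arm_command --deltas '[[[0,0,-0.05,0,0,0],[0,0,-0.05,0,0,0],[0,0,0,0,0,0]]]'

```text
t: 13.13
tool_pos: [0.4639, -0.0334, 0.0368]
orientation: [0.567, 3.09, -0.0]
force: [1.5, -1.0, -3.4]
opening: 0.064
gripper_force: 50.0
```

arm_command --deltas '[[[0,0,-0.05,0,0,0],[0,0,-0.05,0,0,0],[0,0,0,0,0,0]]]'

```text
t: 13.38
tool_pos: [0.4638, -0.0333, 0.0357]
orientation: [0.568, 3.09, -0.0]
force: [0.9, -2.0, -3.1]
opening: 0.0638
gripper_force: 50.0
```

arm_command --deltas '[[[0,0,-0.05,0,0,0],[0,0,-0.05,0,0,0],[0,0,0,0,0,0]]]'

```text
t: 13.63
tool_pos: [0.4637, -0.0333, 0.0347]
orientation: [0.567, 3.09, -0.0]
force: [0.7, -2.1, -3.6]
opening: 0.0637
gripper_force: 50.0
```

Fz has stayed nearly flat over 4 mm while a steady sideways force has appeared, so the handle looks to be in the hole and rubbing. I'll average the readings.

```bash
python3 - <<'E'
from h import *
avg(8)
E
```

```text
14.0333 pos [ 0.4637 -0.0333  0.0347] F [ 1.53 -1.8  -3.61] T [-0.3575 -0.4604 -0.0068] sd [0.     0.     0.     0.4492 0.4325 0.6338 0.0297 0.0412 0.0412]
```

arm_command --deltas '[[[0.02,-0.03,0,0,0,0],[0.02,-0.02,0,0,0,0],[0,0,0,0,0,0],[0,0,0,0,0,0]]]'

```text
t: 14.37
tool_pos: [0.4639, -0.0336, 0.0346]
orientation: [-0.567, -3.089, -0.0]
force: [0.8, 0.6, -4.6]
opening: 0.0637
gripper_force: 50.0
```

```bash
python3 - <<'E'
from h import *
avg(8)
E
```

```text
14.7667 pos [ 0.4639 -0.0337  0.0346] F [ 1.01 -0.36 -4.95] T [-0.0889 -0.3653  0.0122] sd [0.     0.     0.     0.5994 0.2385 0.4516 0.047  0.0376 0.0257]
```

arm_command --deltas '[[[0.03,-0.01,0,0,0,0],[0,0,-0.1,0,0,0],[0,0,-0.1,0,0,0],[0,0,-0.1,0,0,0],[0,0,-0.1,0,0,0],[0,0,0,0,0,0]]]'

```text
t: 15.27
tool_pos: [0.4641, -0.0338, 0.0304]
orientation: [-0.567, -3.089, -0.0]
force: [0.7, -0.0, -4.7]
opening: 0.0639
gripper_force: 50.0
```

arm_command --deltas '[[[0,0,-0.1,0,0,0],[0,0,-0.1,0,0,0],[0,0,-0.1,0,0,0],[0,0,-0.1,0,0,0],[0,0,-0.05,0,0,0],[0,0,0,0,0,0]]]'

```text
t: 15.77
tool_pos: [0.4643, -0.0339, 0.0261]
orientation: [-0.567, -3.09, -0.0]
force: [-0.1, 0.2, -5.0]
opening: 0.0638
gripper_force: 50.0
```

```bash
python3 - <<'E'
from h import *
avg(6)
E
```

```text
16.0667 pos [ 0.4644 -0.0339  0.0262] F [-0.05 -0.22 -4.78] T [ 0.0153 -0.1609 -0.0028] sd [1.000e-04 0.000e+00 1.000e-04 4.733e-01 4.445e-01 6.950e-01 3.000e-02
 2.150e-02 2.130e-02]
```

arm_command --deltas '[[[0,0,-0.05,0,0,0],[0,0,-0.05,0,0,0],[0,0,-0.05,0,0,0],[0,0,-0.05,0,0,0],[0,0,0,0,0,0]]]'

```text
t: 16.48
tool_pos: [0.4643, -0.0339, 0.0241]
orientation: [-0.567, -3.09, 0.0]
force: [1.1, -0.4, -4.3]
opening: 0.0636
gripper_force: 50.0
```

arm_command --deltas '[[[0,0,-0.05,0,0,0],[0,0,-0.05,0,0,0],[0,0,-0.05,0,0,0],[0,0,-0.05,0,0,0],[0,0,0,0,0,0]]]'

```text
t: 16.9
tool_pos: [0.465, -0.0339, 0.0229]
orientation: [0.567, 3.089, 0.0]
force: [-2.2, 0.4, 3.3]
opening: 0.0637
gripper_force: 50.0
```

arm_command --deltas '[[[0,0,-0.05,0,0,0],[0,0,-0.05,0,0,0],[0,0,0,0,0,0]]]'

```text
t: 17.15
tool_pos: [0.465, -0.034, 0.0216]
orientation: [0.567, 3.089, 0.0]
force: [-0.0, -0.1, 3.6]
opening: 0.0637
gripper_force: 50.0
```

arm_command --deltas '[[[0,0,-0.05,0,0,0],[0,0,-0.05,0,0,0],[0,0,0,0,0,0]]]'

```text
t: 17.4
tool_pos: [0.4649, -0.034, 0.0204]
orientation: [0.567, 3.089, 0.0]
force: [1.4, -1.2, 3.7]
opening: 0.0635
gripper_force: 50.0
```

arm_command --deltas '[[[0,0,-0.05,0,0,0],[0,0,-0.05,0,0,0],[0,0,-0.05,0,0,0],[0,0,-0.05,0,0,0],[0,0,0,0,0,0]]]'

```text
t: 17.82
tool_pos: [0.4647, -0.0339, 0.0183]
orientation: [0.567, 3.089, -0.0]
force: [0.9, -0.1, 3.5]
opening: 0.0635
gripper_force: 50.0
```

```bash
python3 - <<'E'
from h import *
avg(6)
E
```

```text
18.1167 pos [ 0.4647 -0.0339  0.0183] F [ 1.43 -0.41  2.42] T [-0.0571 -0.4959 -0.0058] sd [0.     0.     0.     0.3417 0.4172 0.6777 0.0202 0.0608 0.0294]
```

arm_command --deltas '[[[0.02,0,-0.05,0,0,0],[0.01,0,-0.05,0,0,0],[0,0,-0.05,0,0,0],[0,0,-0.05,0,0,0],[0,0,-0.05,0,0,0],[0,0,-0.05,0,0,0],[0,0,0,0,0,0]]]'

```text
t: 18.7
tool_pos: [0.4646, -0.0339, 0.0151]
orientation: [-0.567, -3.09, 0.0]
force: [1.4, -0.3, 3.0]
opening: 0.0636
gripper_force: 50.0
```

arm_command --deltas '[[[0,0,-0.05,0,0,0],[0,0,-0.05,0,0,0],[0,0,-0.05,0,0,0],[0,0,-0.05,0,0,0],[0,0,-0.05,0,0,0],[0,0,-0.05,0,0,0],[0,0,0,0,0,0]]]'

```text
t: 19.28
tool_pos: [0.4646, -0.0338, 0.012]
orientation: [-0.567, -3.09, -0.0]
force: [0.9, 0.3, 3.1]
opening: 0.0633
gripper_force: 50.0
```

```bash
python3 - <<'E'
from h import *
avg(6)
E
```

```text
19.5833 pos [ 0.4645 -0.0338  0.012 ] F [ 0.82 -0.37  1.95] T [-0.0255 -0.312   0.0188] sd [0.     0.     0.     0.69   0.4478 0.3349 0.0392 0.0252 0.0098]
```

arm_command --deltas '[[[0,0,-0.05,0,0,0],[0,0,-0.05,0,0,0],[0,0,-0.05,0,0,0],[0,0,-0.05,0,0,0],[0,0,-0.05,0,0,0],[0,0,0,0,0,0]]]'

```text
t: 20.08
tool_pos: [0.4646, -0.0338, 0.0097]
orientation: [-0.567, -3.09, 0.0]
force: [1.4, 0.1, 3.6]
opening: 0.0639
gripper_force: 50.0
```

arm_command --deltas '[[[0,0,-0.05,0,0,0],[0,0,-0.05,0,0,0],[0,0,0,0,0,0]]]'

```text
t: 20.33
tool_pos: [0.4647, -0.0339, 0.0087]
orientation: [0.567, 3.09, -0.0]
force: [0.4, -0.2, 3.2]
opening: 0.0638
gripper_force: 50.0
```

arm_command --deltas '[[[0,0,-0.05,0,0,0],[0,0,-0.05,0,0,0],[0,0,0,0,0,0]]]'

```text
t: 20.58
tool_pos: [0.4646, -0.0338, 0.0075]
orientation: [-0.567, -3.09, -0.0]
force: [1.3, -0.1, 1.1]
opening: 0.0636
gripper_force: 50.0
```

arm_command --deltas '[[[0,0,-0.05,0,0,0],[0,0,0,0,0,0]]]'

```text
t: 20.75
tool_pos: [0.4644, -0.0338, 0.0067]
orientation: [-0.567, -3.089, 0.0]
force: [2.3, -1.5, -2.7]
opening: 0.064
gripper_force: 50.0
```

arm_command --deltas '[[[0,0,-0.05,0,0,0],[0,0,0,0,0,0]]]'

```text
t: 20.92
tool_pos: [0.4644, -0.0338, 0.0067]
orientation: [-0.567, -3.089, 0.0]
force: [-2.0, 1.3, 2.9]
opening: 0.064
gripper_force: 50.0
```

```bash
python3 - <<'E'
from h import *
avg(5)
E
```

```text
21.1667 pos [ 0.4644 -0.0338  0.0067] F [-1.62  0.33  3.26] T [-0.0273  0.1271  0.0177] sd [0.     0.     0.     0.6371 0.4466 0.5436 0.0411 0.065  0.0284]
```

arm_command --deltas '[[[0,0,-0.03,0,0,0],[0,0,0,0,0,0],[0,0,0,0,0,0]]]'

```text
t: 21.42
tool_pos: [0.4645, -0.0339, 0.0067]
orientation: [-0.567, -3.089, 0.0]
force: [-4.1, -0.7, 7.2]
opening: 0.0639
gripper_force: 50.0
```

```bash
python3 - <<'E'
from h import *
avg(5)
E
```

```text
21.6667 pos [ 0.4644 -0.0338  0.0067] F [-3.47  0.44  7.29] T [ 0.0467  0.5386 -0.0044] sd [0.     0.     0.     0.2872 0.2592 0.2921 0.0225 0.0357 0.0268]
```

The portafilter is home: the spring released, then a firm stop came at 0.0067. Now I'll relax the pressure, release and rise 31 mm to the basket rim.

arm_command --deltas '[[[0,0,0.05,0,0,0],[0,0,0,0,0,0],[0,0,0,0,0,0]]]'

```text
t: 21.92
tool_pos: [0.4644, -0.0338, 0.0067]
orientation: [-0.567, -3.089, 0.0]
force: [-1.5, -0.5, 0.1]
opening: 0.0638
gripper_force: 50.0
```

arm_command --deltas '[[[0,0,0,0,0,0],[0,0,0,0,0,0],[0,0,0,0,0,0],[0,0,0,0,0,0],[0,0,0,0,0,0],[0,0,0,0,0,0]]]' --gripper 1

```text
t: 22.42
tool_pos: [0.4648, -0.0339, 0.0069]
orientation: [0.567, 3.09, 0.0]
force: [-0.8, 0.8, -0.1]
opening: 0.0923
gripper_force: 0.0
```

arm_command --deltas '[[[0,0,0.2,0,0,0],[0,0,0.5,0,0,0],[0,0,0.5,0,0,0],[0,0,0.5,0,0,0],[0,0,0.5,0,0,0],[0,0,0.5,0,0,0],[0,0,0.4,0,0,0],[0,0,0,0,0,0]]]'

```text
t: 23.08
tool_pos: [0.4656, -0.034, 0.0392]
orientation: [0.567, 3.088, 0.0]
force: [0.2, -1.1, -0.5]
opening: 0.093
gripper_force: 0.0
```

```bash
python3 - <<'E'
from h import *
a=eyes.read_camera("wrist");b=eyes.read_camera("scene")[170:290,230:390]
avg(2)
cv2.imwrite("pics/w6.png",np.hstack([a[120:380,150:410],cv2.resize(b,(347,260),interpolation=cv2.INTER_CUBIC)]))
E
```

```text
23.2833 pos [ 0.4646 -0.0339  0.0378] F [-0.15 -0.48 -0.37] T [-0.0072 -0.1755 -0.0235] sd [1.000e-04 0.000e+00 1.000e-04 7.984e-01 2.269e-01 1.576e-01 4.300e-03
 1.230e-02 1.490e-02]
```

View pics/w6.png

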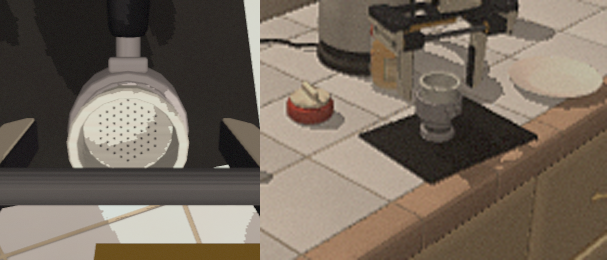

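The portafilter stands on the tamper with the basket popped up between the open fingers. I'll grip the rim gently.

arm_command --deltas '[[[0,0,0,0,0,0],[0,0,0,0,0,0],[0,0,0,0,0,0],[0,0,0,0,0,0],[0,0,0,0,0,0],[0,0,0,0,0,0],[0,0,0,0,0,0],[0,0,0,0,0,0]]]' --gripper -1 --squeeze 15

```text
t: 23.95
tool_pos: [0.4647, -0.0339, 0.038]
orientation: [-0.567, -3.09, 0.0]
force: [-0.7, -0.7, 1.4]
opening: 0.0564
gripper_force: 15.0
```

arm_command --deltas '[[[0,0,0.1,0,0,0],[0,0,0.2,0,0,0],[0,0,0.3,0,0,0],[0,0,0.5,0,0,0],[0,0,0.5,0,0,0],[0,0,0,0,0,0]]]'

```text
t: 24.45
tool_pos: [0.4657, -0.034, 0.0554]
orientation: [0.567, 3.088, 0.0]
force: [-0.4, 0.3, -0.6]
opening: 0.0566
gripper_force: 15.0
```

```bash
python3 - <<'E'
from h import *
avg(5)
E
```

```text
24.7 pos [ 0.4649 -0.0339  0.0542] F [-0.47  0.44 -0.38] T [ 0.0453 -0.1297  0.0113] sd [3.000e-04 1.000e-04 4.000e-04 5.897e-01 4.259e-01 3.680e-01 3.220e-02
 2.210e-02 2.630e-02]
```

arm_command --deltas '[[[0,0,1,0,0,0],[0,0,1.5,0,0,0],[0,-0.5,1.5,0,0,0],[-0.2,-1.2,0,0,0,0],[-0.2,-2,0,0,0,0],[-0.3,-2.5,0,0,0,0],[-0.3,-2.5,0,0,0,0],[-0.3,-2.5,0,0,0,0],[-0.3,-2.5,0,0,0,0],[-0.3,-2.5,0,0,0,0],[-0.3,-2.5,0,0,0,0],[-0.3,-2.5,0,0,0,0]]]'

```text
t: 25.7
tool_pos: [0.4395, -0.2472, 0.0946]
orientation: [0.568, 3.09, -0.0]
force: [0.4, -0.5, -0.3]
opening: 0.0566
gripper_force: 15.0
```

arm_command --deltas '[[[0,-2.0,0,0,0,0],[0,-1.5,-0.5,0,0,0],[0,-1,-1.5,0,0,0],[0,0,-2,0,0,0],[0,0,-2,0,0,0],[0,0,-1.7,0,0,0],[0,0,-1.3,0,0,0],[0,0,-0.8,0,0,0],[0,0,-0.5,0,0,0],[0,0,0,0,0,0]]]'

```text
t: 26.53
tool_pos: [0.4393, -0.2905, -0.0096]
orientation: [-0.567, -3.089, -0.001]
force: [-0.4, -0.0, -1.1]
opening: 0.0563
gripper_force: 15.0
```

```bash
python3 - <<'E'
from h import *
avg(5)
E
```

```text
26.7833 pos [ 0.4403 -0.2913 -0.0082] F [-0.21  0.07 -0.58] T [ 2.980e-02 -1.506e-01  1.000e-04] sd [3.000e-04 2.000e-04 4.000e-04 2.568e-01 7.455e-01 3.126e-01 3.340e-02
 2.490e-02 1.800e-02]
```

Next I'll lower the last 13 mm or so in small steps until contact.

arm_command --deltas '[[[0,0,-0.2,0,0,0],[0,0,-0.2,0,0,0],[0,0,-0.2,0,0,0],[0,0,-0.1,0,0,0],[0,0,-0.1,0,0,0],[0,0,-0.1,0,0,0],[0,0,0,0,0,0]]]'

```text
t: 27.37
tool_pos: [0.4395, -0.2907, -0.0184]
orientation: [-0.567, -3.09, -0.0]
force: [0.4, -0.1, -0.8]
opening: 0.0568
gripper_force: 15.0
```

arm_command --deltas '[[[0,0,-0.05,0,0,0],[0,0,-0.05,0,0,0],[0,0,-0.05,0,0,0],[0,0,0,0,0,0]]]'

```text
t: 27.7
tool_pos: [0.4397, -0.2909, -0.0196]
orientation: [-0.568, -3.09, 0.0]
force: [-1.0, 0.1, -1.1]
opening: 0.0565
gripper_force: 15.0
```

arm_command --deltas '[[[0,0,-0.05,0,0,0],[0,0,-0.05,0,0,0],[0,0,0,0,0,0]]]'

```text
t: 27.95
tool_pos: [0.4397, -0.2908, -0.0207]
orientation: [-0.568, -3.09, -0.0]
force: [-0.4, -0.8, -2.5]
opening: 0.0569
gripper_force: 15.0
```

arm_command --deltas '[[[0,0,-0.05,0,0,0],[0,0,-0.05,0,0,0],[0,0,0,0,0,0]]]'

```text
t: 28.2
tool_pos: [0.4398, -0.2909, -0.0216]
orientation: [0.567, 3.09, -0.0]
force: [-0.1, 0.4, -0.6]
opening: 0.0564
gripper_force: 15.0
```

arm_command --deltas '[[[0,0,-0.05,0,0,0],[0,0,0,0,0,0],[0,0,0,0,0,0]]]'

```text
t: 28.45
tool_pos: [0.4398, -0.2909, -0.0217]
orientation: [0.567, 3.09, -0.0]
force: [-2.8, 1.0, 5.5]
opening: 0.0564
gripper_force: 15.0
```

arm_command --deltas '[[[0,0,-0.05,0,0,0],[0,0,0,0,0,0],[0,0,0,0,0,0]]]'

```text
t: 28.7
tool_pos: [0.4398, -0.291, -0.0217]
orientation: [0.567, 3.09, -0.0]
force: [-4.2, 1.7, 10.5]
opening: 0.0566
gripper_force: 15.0
```

arm_command --deltas '[[[0,0,-0.05,0,0,0],[0,0,0,0,0,0],[0,0,0,0,0,0]]]'

```text
t: 28.95
tool_pos: [0.4399, -0.2909, -0.0218]
orientation: [0.567, 3.09, -0.0]
force: [-5.7, 4.3, 15.3]
opening: 0.0567
gripper_force: 15.0
```

```bash
python3 - <<'E'
from h import *
avg(5)
E
```

```text
29.2 pos [ 0.4399 -0.291  -0.0218] F [-6.11  4.23 15.24] T [ 0.8784  0.8603 -0.0097] sd [0.     0.     0.     0.4201 0.658  0.4798 0.0282 0.0398 0.0258]
```

arm_command --deltas '[[[0,0,0.07,0,0,0],[0,0,0.05,0,0,0],[0,0,0,0,0,0],[0,0,0,0,0,0]]]'

```text
t: 29.53
tool_pos: [0.4399, -0.291, -0.0217]
orientation: [0.567, 3.09, -0.0]
force: [-0.4, 0.8, 3.6]
opening: 0.0564
gripper_force: 15.0
```

arm_command --deltas '[[[0,0,0,0,0,0],[0,0,0,0,0,0],[0,0,0,0,0,0],[0,0,0,0,0,0]]]' --gripper 0.33

```text
t: 29.87
tool_pos: [0.4395, -0.2907, -0.0222]
orientation: [-0.567, -3.089, -0.0]
force: [0.2, 0.2, 0.3]
opening: 0.0619
gripper_force: 0.0
```

arm_command --deltas '[[[0,0,0.1,0,0,0],[0,0,0.3,0,0,0],[0,0,0.5,0,0,0],[0,0,1,0,0,0],[0,0,2,0,0,0],[0,0,2.5,0,0,0],[0,0,2.5,0,0,0],[0,0,2.5,0,0,0],[0,0,2,0,0,0],[0,0,1,0,0,0],[0,0,0,0,0,0],[0,0,0,0,0,0]]]'

```text
t: 30.87
tool_pos: [0.4399, -0.2911, 0.1224]
orientation: [0.567, 3.089, -0.001]
force: [-0.4, 0.1, -0.9]
opening: 0.0619
gripper_force: 0.0
```

```bash
python3 - <<'E'
from h import *
avg(4);m=cam("wrist");w=eyes.read_camera("wrist");t=eyes.read_camera("top");sc=eyes.read_camera("scene")
cv2.imwrite("pics/e_w.png",w);cv2.imwrite("pics/e_t.png",t)
np.save("we.npy",np.hstack([np.ravel(m[k]) for k in("fx","fy","cx","cy","rvec","tvec")]))
mt=cam("top");ms=cam("scene")
print("expect basket px wrist",proj(m,[.44,-.291,.0285]),"top",proj(mt,[.44,-.291,.0285]),"scene",proj(ms,[.44,-.291,.0285]))
# change between scene before/after near saucer and tamper
d=cv2.absdiff(cv2.cvtColor(sc,6),cv2.cvtColor(cv2.imread("pics/scene.png"),6));d=cv2.medianBlur((d>35).astype(np.uint8),3)
n,_,st,ce=cv2.connectedComponentsWithStats(d)
for i in range(1,n):
    if st[i,4]>25: print(st[i],ce[i].round(1))
for n,p in(("basket rim",(.44,-.291,.0285)),("pf mouth",(.4646,-.0339,.066)),("timer",(.6318,.0426,.045)),("jar",(.6172,-.1059,.1)),("salt",(.6189,.2114,.09))): print(n,np.round(proj(ms,p)))
E
```

```text
31.0667 pos [ 0.4389 -0.2902  0.1205] F [ 0.29 -0.25 -0.15] T [ 0.0183 -0.1797  0.0007] sd [2.000e-04 2.000e-04 4.000e-04 9.890e-02 4.623e-01 3.741e-01 4.320e-02
 3.320e-02 2.040e-02]
expect basket px wrist (np.float64(277.98574195686086), np.float64(204.48126937519567)) top (np.float64(418.9531407912033), np.float64(244.70734849579947)) scene (np.float64(367.29024222087224), np.float64(200.9887899821185))
[457   0   6  11  37] [459.3   5.2]
[553   0   6  11  37] [555.5   5. ]
[464   2  22  14 149] [475.1   7.3]
[ 492   13   58   37 1206] [523.6  27.3]
[395  14   6   8  27] [397.3  17.4]
[481  21   9  13  63] [484.3  26.9]
[380  47  19  11  75] [391.3  53.8]
[501  78  32   8 167] [515.9  82.2]
[501  87  28   8 127] [513.3  91. ]
[366  93  12   7  48] [370.4  96.9]
[376 102  15   5  63] [382.8 104.3]
[366 107  24   9 106] [377.7 112. ]
[494 108  28  11 200] [508.2 113.5]
[344 117  44  52 869] [368.9 139.8]
[454 141  13  11  82] [460.4 146.3]
[467 149  16   9  44] [473.8 153.6]
[384 159  17  19 191] [391.4 167.1]
[380 190  31  25 403] [392.8 202.2]
[416 194   9   7  34] [420.  197.1]
[359 199  20  14 204] [367.8 205.6]
[519 213  16  12 118] [526.4 219.4]
[301 215  22  13 125] [312.6 221.6]
[239 252  36  41 774] [256.8 269.8]
[461 333  34  20 377] [477.5 342.1]
[467 350  49  33 763] [493.8 363.8]
basket rim [367. 201.]
pf mouth [313. 213.]
timer [255. 210.]
jar [291. 181.]
salt [214. 216.]
```

```bash
python3 - <<'E'
from h import *
print(ticket.close_job())
E
```

```text
the job is handed in; nothing more can be done
None
```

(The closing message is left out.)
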